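Find and mark the balance point of a ballasted beam

ROBOT

A 6-joint arm with a two-finger parallel gripper is mounted at the origin on a cart in front of the work surface, level with it; the furniture and walls round the work are solid. World frame = base frame: x ahead of the robot, y to its left, z up, the work surface at z = 0. Lengths are in mm, angles in rad, forces in N, time in s.
With the tool pointing down it reaches from about 275 to 725 mm from the base axis. Payload 15.9 kg.
Tool frame: the origin (TCP) lies at the very end of the fingers, on their centre line; the grasp point (between the pads) lies env.pinch_z behind it (env.pinch_z is the distance from the TCP to the grasp point, in mm); z points along the fingers, y is the direction in which the jaws open and shut (so a half turn about z gives the same grasp; the last joint's range is limited). The gripper opens to 85 mm and grips with 20 to 120 N. Pads are 22 mm wide; open, the fingers measure 114 mm over their backs; the gripper's body (76 mm by 85 mm) begins 54 mm behind the grasp point. The pads swing forward as they close: fully open they stand 13 mm farther back than shut.
Start: joints at [1.286, 0.213, -0.034, 1.323, 0, 1.571], TCP at [140.477, 479.845, 231.306] pointing down, gripper open.
Joint ranges: [-2.98, 2.98], [-0.74, 1.72], [-1.14, 1.35], [-2.1, 2.04], [-1.57, 1.44], [-3.14, 3.14]. Speed limits (rad/s): [1.89, 1.89, 2.39, 2.57, 3.14, 3.14].

INTERFACE

Orientations are given as [roll, pitch, yaw] about the fixed x, y, z axes, in that order (R = Rz(yaw) Ry(pitch) Rx(roll)).
In Python, from station import env, imaging, hand_in gives the robot as it stands. Calls block until the motion is done:
- env.move_ptp(position, orientation): joint-space move of the TCP to a pose.
- env.movel(position, frame=None, v=150, stop_force=None): straight line of the TCP; frame=None keeps the orientation; v is the mean speed in mm/s. With stop_force (N) it stops when the force on the tool has changed by that much, and returns True; else False.
- env.move_j(angles): joint-space move.
- env.set_gripper(opening): finger opening in mm; the grip force is fixed at half the most; returns when the fingers have stopped.
- env.dwell(seconds).
- env.solve_ik(position, orientation): joint angles nearest the present ones, or None.
- imaging.grab_frame(name): name is "scene" or "top" or "wrist"; returns a dict with "color" (420x560x3 uint8, red, green, blue), "range_z" (420x560 float32, mm along the optical axis (not along the pixel's ray), 0 where there is no reading), "intrinsics" (3x3 intrinsics, pixels), "dist_coeffs" ([k1, k2, p1, p2, k3] as OpenCV has them; the pictures are not rectified), "view" (4x4, takes a point from world to camera coordinates). Camera axes: x right, y down, z forward; pixel columns grow to the right and rows downward; lengths in mm; the calibration is good to about 2 mm. A picture is of the moment at which its call begins.
A pose or a line that the arm cannot do raises env.IKError and nothing moves.
- hand_in(): hands the job in, once; it reports no verdict.
Readings, each from a call of its own:
- env.current_t(): time.
- env.current_qpos(): joint angles.
- env.current_qd(): joint speeds.
- env.current_effort(): joint torques, N m.
- env.current_ee_pos(): TCP position.
- env.current_orientation(): TCP orientation.
- env.current_ft_force(): force on the tool from outside, world axes, zero at the start.
- env.current_moment(): the same for the moment, N m.
- env.current_gripper_width(): finger opening in mm.
Only numpy, scipy, OpenCV 4.12 (cv2) and the standard library are available. Lean on these libraries where they do the work, as an engineer would, in place of code of your own. Each camera call takes 0.05 s, during which the arm holds its last target.

TASK

Gently slide the beam along the knife edge of its stand, without lifting it off or pressing it hard onto the edge, until it stays balanced level by itself with the robot off it. Then mark that point by pressing the spring marker above the edge down until its tip bears on the balanced beam, and let it spring back; the beam must be left balanced level, and must not be marked while it is tipped. Leave the dish and vials where they are.

Things in the scene. Friction and masses are not known exactly. Their poses are not given: they have to be found in the camera images.
- stand: Fixed balancing stand, grey base plate 94 x 206 mm, 13 mm high. Origin on the desk right below the knife edge; its y is the direction in which the beam slides, z up. A column behind the edge (stand x 40 to 54 mm), 135 mm high, carries an arm 22 mm wide forward over the edge, 119 to 135 mm above the desk.
- edge (a point): Middle of the knife edge, 70 mm above the desk; it runs along the stand's x and has a flat 8 mm wide along y, on a damped rocker that gives very slightly (under 0.02 rad). The beam stays level when its centre of mass is within about 3 mm of the middle of the flat (rocking dies out in a second or two); else it tips by about 0.08 rad onto a fork.
- beam: Aluminium square tube, 18 x 18 x 280 mm with grey end plugs, 0.4 to 0.6 kg, loose across the edge and forks. Origin at the middle of its underside, y along it (as the stand's y), z up. Hidden ballast puts its centre of mass up to 25 mm from its middle, either way. At the start its middle is 35 to 45 mm to the -y side of the edge: it is tipped down there and must be slid towards +y.
- end_r (a point): Centre of the beam's end face on its -y end. The beam slides with some 2 to 4 N of friction. A pusher on an end face also drags on it, so the beam shows its true balance only when the robot is off it.
- end_l (a point): Centre of the beam's end face on its +y end
- marker (a joint): Downward travel (m) of the spring marker, a black round cap 26 mm wide and 9 mm high on a plunger straight above the middle of the edge: 0 up, 0.016 fully down; it springs back. Its sprung tip meets the level beam at about 0.008. Pressing takes about 1.5 N at first, 4.5 N at 0.012 and 6 N fully down.
- marker_cap (a point): centre of the top face of the marker's cap, 167 mm above the desk when up
- marker_tip: Slim steel marker rod with a dark 4 mm tip, hanging below the cap; origin at the tip's lower end, 8 mm above a level beam when up
- dish: shallow metal dish 90 mm wide, 14 mm high, a bystander; origin under its centre
- vial_a: small capped vial 12 x 34 mm, a bystander; origin under its centre
- vial_b: small capped vial 12 x 34 mm, a bystander; origin under its centre
- fork_r (a point): Middle of the seat of the aluminium fork 80 mm to the -y side of the edge, 6.5 mm lower than the edge, 8 mm thick along y. Two cheeks, 23 mm apart inside and 35 mm over the outside, reach up to 86 mm above the desk and keep the beam on its line.
- fork_l (a point): The same on the fork 80 mm to the +y side of the edge
Things that resemble listed ones, but are neither listed nor needed, are in the scene too. There is more than one size of the stand; the one meant has the size given above.

How it is judged:
By the outcome, as a careful person would: the job done as asked, in the order asked, and still so for the second after the job is handed in, with the robot touching nothing.
It also fails if it takes over 72 s, if anything falls off the work surface, if the arm or the gripper's body presses on something with over 40 N, if the wrist force passes 120 N, or if a joint passes its speed limit or range.

## Working session

There is one attempt and no reset: what is moved stays moved. The work goes in short steps, each a Python script; the robot and the scene stay as the last script left them, time stands still between calls to the robot, and variables do not carry over. Pictures are saved under pics/ and viewed, and the job is handed in when it is done.

```bash
mkdir -p pics; ls; python3 - <<'E'
from station import env, imaging, hand_in
import cv2,numpy as np
for n in("scene","top","wrist"):
    f=imaging.grab_frame(n); cv2.imwrite(f"pics/{n}0.png",f["color"][:,:,::-1])
    print(n,f["intrinsics"].round(1).tolist(),np.round(f["dist_coeffs"],3),f["view"].round(3).tolist(),(f["range_z"]>0).mean())
print(env.current_t(),env.pinch_z,env.current_orientation(),env.current_ft_force())
E
```

```text
pics
scene [[426.7, 0.0, 277.7], [0.0, 426.7, 209.4], [0.0, 0.0, 1.0]] [-0.051  0.     0.     0.     0.   ] [[0.542, -0.84, -0.005, -155.038], [-0.613, -0.392, -0.686, 440.984], [0.575, 0.375, -0.727, 652.636], [0.0, 0.0, 0.0, 1.0]] 0.9961011904761905
top [[422.3, 0.0, 276.7], [0.0, 422.3, 209.3], [0.0, 0.0, 1.0]] [-0.127  0.     0.     0.     0.   ] [[-0.026, -0.999, 0.021, 146.712], [-0.998, 0.025, -0.056, 503.692], [0.056, -0.023, -0.998, 1105.103], [0.0, 0.0, 0.0, 1.0]] 0.9960714285714286
wrist [[294.7, 0.0, 273.3], [0.0, 294.7, 212.1], [0.0, 0.0, 1.0]] [-0.038  0.     0.     0.     0.   ] [[0.281, 0.96, -0.001, -500.144], [0.909, -0.266, 0.321, -41.642], [0.307, -0.091, -0.947, 379.789], [0.0, 0.0, 0.0, 1.0]] 0.9962117346938776
0.15 18.700000000000003 [-3.14080310e+00 -6.02930709e-06  2.85677077e+00] [ 0.9676449  -0.81163983 -0.19814564]
```

View pics/scene0.png

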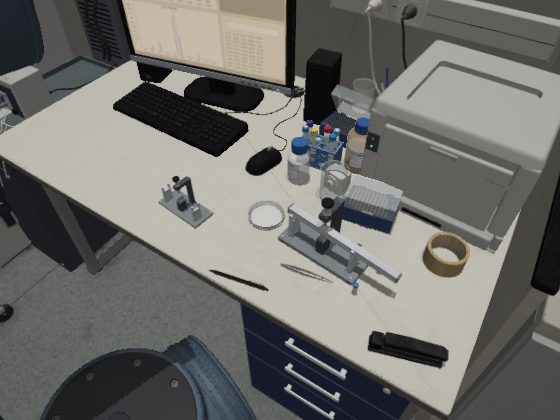

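View pics/top0.png

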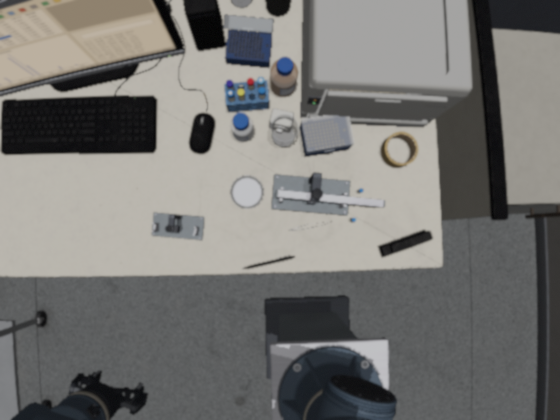

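View pics/wrist0.png

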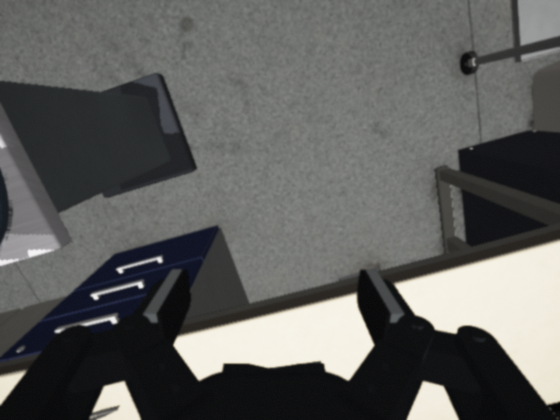

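The scene view shows the large stand at about (325,245) with its beam tipped down to the right, and the small decoy stand at (185,205). In the top view the large stand spans columns 273-350 and rows 176-213, with the beam from (278,193) to (384,204). The vials are at (361,190) and (352,220), and the dish at (247,192).

```bash
cat > h.py <<'E'
from station import env, imaging, hand_in
import cv2,numpy as np
def ray(f,uv):
    p=cv2.undistortPoints(np.array([[uv]],float),f["intrinsics"],np.array(f["dist_coeffs"],float))[0,0]
    V=f["view"];R=V[:3,:3];o=-R.T@V[:3,3];d=R.T@np.array([p[0],p[1],1.]);return o,d
def onz(f,uv,z):
    o,d=ray(f,uv);return o+d*(z-o[2])/d[2]
def cloud(f):
    h,w=f["range_z"].shape;uu,vv=np.meshgrid(np.arange(w),np.arange(h))
    p=cv2.undistortPoints(np.stack([uu,vv],-1).reshape(-1,1,2).astype(float),f["intrinsics"],np.array(f["dist_coeffs"],float)).reshape(h,w,2)
    z=f["range_z"];c=np.dstack([p[...,0]*z,p[...,1]*z,z]);V=f["view"]
    return (c-V[:3,3])@V[:3,:3]
def proj(f,P):
    V=f["view"];q,_=cv2.projectPoints(np.array([P],float),cv2.Rodrigues(V[:3,:3])[0],V[:3,3],f["intrinsics"],np.array(f["dist_coeffs"],float));return q[0,0]
def save(name,img,box=None,s=1):
    if box: x0,y0,x1,y1=box; img=img[y0:y1,x0:x1]
    img=cv2.resize(img,None,fx=s,fy=s,interpolation=cv2.INTER_CUBIC);cv2.imwrite("pics/"+name,img[:,:,::-1])
E
python3 - <<'E'
from h import *
f=imaging.grab_frame("top");c=cloud(f)
save("top1.png",f["color"],(230,150,400,240),4.5)
z=c[...,2]; roi=np.zeros(z.shape,bool);roi[165:225,268:392]=1
print("desk z",np.median(z[225:232,268:300]))
for lo,hi in((5,25),(55,110),(125,150),(155,180)):
    m=roi&(z>lo)&(z<hi);P=c[m];print(lo,hi,m.sum(),P.min(0).round(),P.max(0).round(),np.median(P,0).round(1))
    r=cv2.minAreaRect(P[:,:2].astype(np.float32));print(r)
f=imaging.grab_frame("scene");save("scene1.png",f["color"],(230,170,430,310),4)
E
```

```text
desk z 0.42761065210470417
5 25 1904 [ 466. -180.    5.] [622. 154.  25.] [549.7  54.5  12.7]
((543.7122192382812, -13.035049438476562), (333.6004638671875, 156.01324462890625), 89.5276107788086)
55 110 865 [ 504. -139.   55.] [585. 139. 107.] [526.8  -5.5  82.9]
((544.5283813476562, -1.9676513671875), (280.09765625, 69.4804458618164), 83.60624694824219)
125 150 188 [518.  29. 125.] [588.  56. 140.] [563.1  42.4 134.8]
((552.758544921875, 42.192955017089844), (22.370800018310547, 68.54305267333984), 83.10848236083984)
155 180 101 [520.  32. 161.] [546.  56. 171.] [531.7  44.1 166.5]
((532.7225341796875, 43.98115921020508), (23.21588134765625, 25.669931411743164), 86.3672103881836)
```

View pics/top1.png

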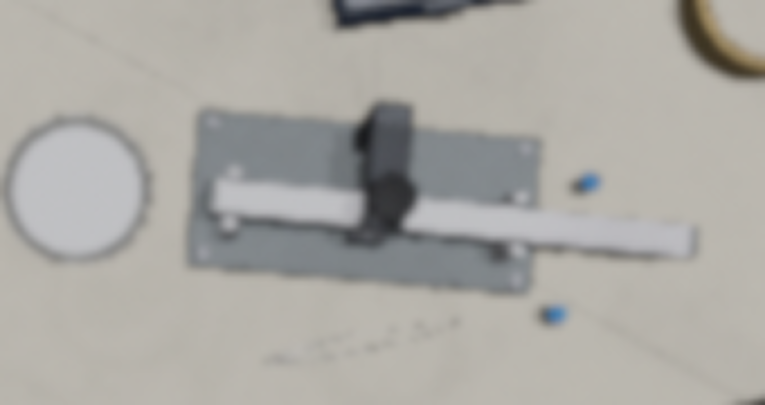

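View pics/scene1.png

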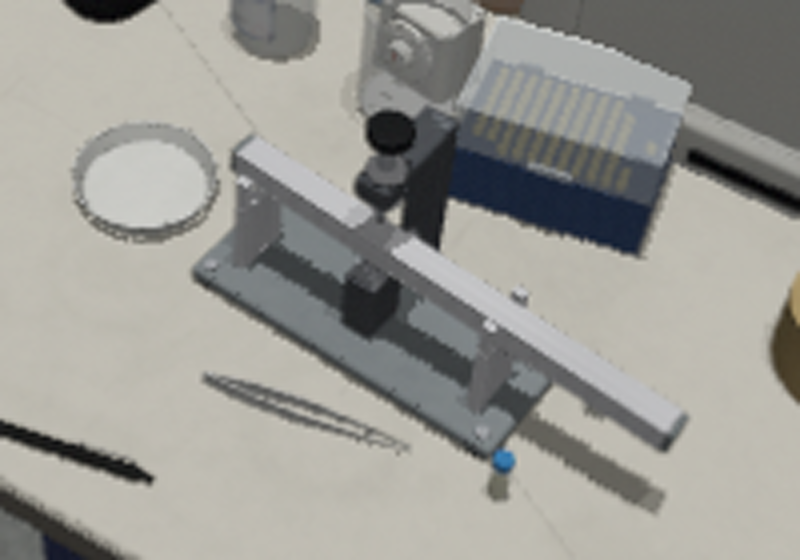

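```bash
cat >> h.py <<'E'
def beamfit(f,S):
    """S=(ox,oy,yaw): fit beam top height vs stand y, from depth"""
    c=cloud(f);o=np.array(S[:2]);ys=np.array([-np.sin(S[2]),np.cos(S[2])]);xs=np.array([np.cos(S[2]),np.sin(S[2])])
    q=c[...,:2]-o;x=q@xs;y=q@ys;z=c[...,2]
    m=(abs(x)<6)&(abs(y)<200)&(abs(y)>25)&(z>60)&(z<107)&(f["range_z"]>0)
    if m.sum()<25: return None
    Y,Z=y[m],z[m]
    for _ in range(4):
        p=np.polyfit(Y,Z,1);r=abs(Z-np.polyval(p,Y));k=r<max(3,2*np.median(r));Y,Z=Y[k],Z[k]
    return p[0],p[1],Y.min(),Y.max(),len(Y),np.median(r)
E
python3 - <<'E'
from h import *
f=imaging.grab_frame("top");g=imaging.grab_frame("scene")
C=[onz(f,(229.5+u/4.5,149.5+v/4.5),13)[:2] for u,v in((203,110),(541,138),(529,292),(188,266))]
C=np.array(C);print(C.round(1).tolist(), C.mean(0), [np.linalg.norm(C[i]-C[i-1]).round(1) for i in range(4)])
d=(C[0]-C[1])+(C[3]-C[2]);yaw=np.arctan2(-d[0],d[1]);print("yaw",yaw)
for fr in(f,g):
    c=cloud(fr);z=c[...,2];m=(z>163)&(z<171)&(abs(c[...,0]-533)<25)&(abs(c[...,1]-44)<25);print(m.sum(),c[m].mean(0), (c[m].min(0)+c[m].max(0))/2)
    cap=c[m].mean(0)
    P=c[(z>55)&(z<105)&(abs(c[...,1])<190)&(abs((c[...,0]-532)-(c[...,1]-44)*.115)<6)&(fr["range_z"]>0)]
    P=P[P[:,2]>60];print("beam xy fit",np.polyfit(P[:,1],P[:,0],1),beamfit(fr,(532.5,44,yaw)))
# bystanders by colour
for n,fr in(("top",f),("scene",g)):
    hsv=cv2.cvtColor(fr["color"],cv2.COLOR_RGB2HSV);m=cv2.inRange(hsv,(95,120,90),(115,255,255))
    N,_,st,ct=cv2.connectedComponentsWithStats(m)
    for i in range(1,N):
        if 3<st[i,4]<60: print(n,ct[i].round(1),st[i,4],onz(fr,ct[i],34).round(1))
E
```

```text
[[601.6, 137.0], [580.5, -63.7], [489.0, -53.1], [509.4, 148.2]] [545.13261391  42.07493619] [np.float64(92.8), np.float64(201.8), np.float64(92.1), np.float64(202.3)]
yaw -0.10297365752436548
96 [532.68550385  44.30045627 166.90753006] [532.84677067  43.83640622 167.05360439]
beam xy fit [1.15395456e-01 5.26959189e+02] (np.float64(0.08085138372210028), np.float64(88.27432151093873), np.float64(-182.99342483747913), np.float64(93.16020948168371), 375, np.float64(1.192772598765572))
98 [531.90897519  40.75357469 166.10684997] [532.13055728  41.22844818 165.70831181]
beam xy fit [1.17973261e-01 5.25873587e+02] (np.float64(0.07837999819883648), np.float64(87.11688066939324), np.float64(-188.25023522120242), np.float64(90.76191717005669), 441, np.float64(0.7780871140376604))
top [230.2  55.4] 20 [924.6 248.7  34. ]
top [261.5  90.1] 50 [825.1 166.6  34. ]
top [231.4  94.3] 18 [815.4 246.9  34. ]
top [352.5 219.5] 4 [474.4 -63.   34. ]
scene [323.8 123.6] 5 [933.  255.3  34. ]
scene [305.5 128.9] 24 [881.  287.6  34. ]
scene [333.9 135.4] 54 [897.9 203.2  34. ]
scene [355.4 284.6] 18 [473.5 -69.1  34. ]
```

Edge is at about (532, 42.5) with stand yaw about -0.112, and the beam is tipped by 0.08 rad as expected. Next I move the closed gripper behind end_r.

```bash
cat >> h.py <<'E'
YAW=-0.112;S=(532.3,42.5,YAW)
XS=np.array([np.cos(YAW),np.sin(YAW)]);YS=np.array([-np.sin(YAW),np.cos(YAW)])
ORI=[np.pi,0,-np.pi/2+YAW]
def W(y,z,x=0): p=np.array(S[:2])+YS*y+XS*x;return [p[0],p[1],z]
def loc(p): q=np.array(p[:2])-S[:2];return (q@YS,q@XS,p[2])
E
python3 - <<'E'
from h import *
a=env.solve_ik(W(-225,240),ORI);b=env.solve_ik(W(-225,64),ORI);print(a,b)
if a is not None:
    env.set_gripper(0);env.move_ptp(W(-225,240),ORI)
    env.movel(W(-225,64),v=120)
    print(env.current_t(),loc(env.current_ee_pos()),env.current_orientation())
    for n in("top","scene","wrist"):
        f=imaging.grab_frame(n);print(n,beamfit(f,S))
        save(n+"2.png",f["color"],None if n=="wrist" else ((230,130,430,270) if n=="top" else (230,170,430,310)),1 if n=="wrist" else 4)
E
```

```text
[-0.34296156  0.29257428  0.09145315  1.3696752   0.         -1.80175788] [-0.34296156  0.38066979 -0.24213565  0.94799088  0.         -1.80175788]
5.5667 (np.float64(-225.0782999953848), np.float64(0.4381586952090906), np.float64(64.58711845001471)) [-3.14059866e+00 -2.07730112e-04 -1.68277297e+00]
top (np.float64(0.08325579662239697), np.float64(88.00700056156013), np.float64(-181.833032168424), np.float64(94.9368104984063), 377, np.float64(1.0652941067305974))
scene (np.float64(0.07974885694078859), np.float64(87.21957298770975), np.float64(-187.14484004190035), np.float64(91.43145799309653), 450, np.float64(0.777695718345683))
wrist (np.float64(0.12257846201612217), np.float64(94.22336295112933), np.float64(-184.98239600037826), np.float64(-165.95091289707216), 315, np.float64(0.4431922624343656))
```

View pics/scene2.png

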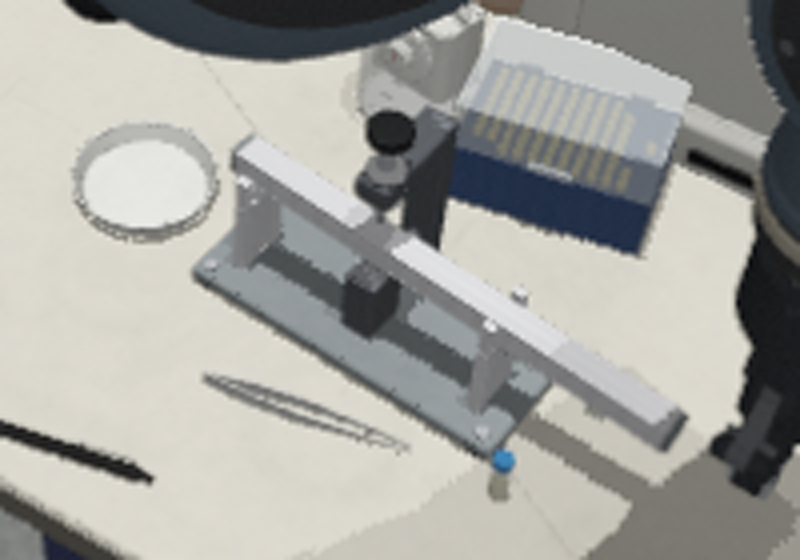

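View pics/wrist2.png

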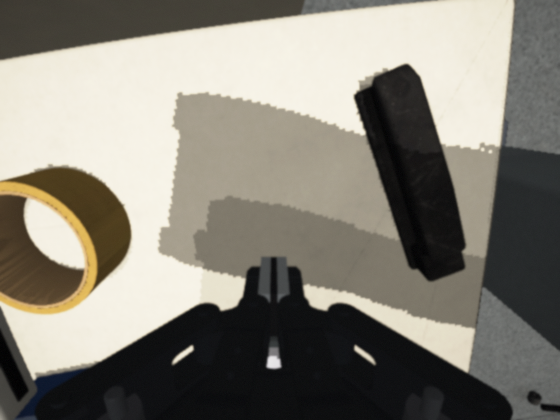

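View pics/top2.png

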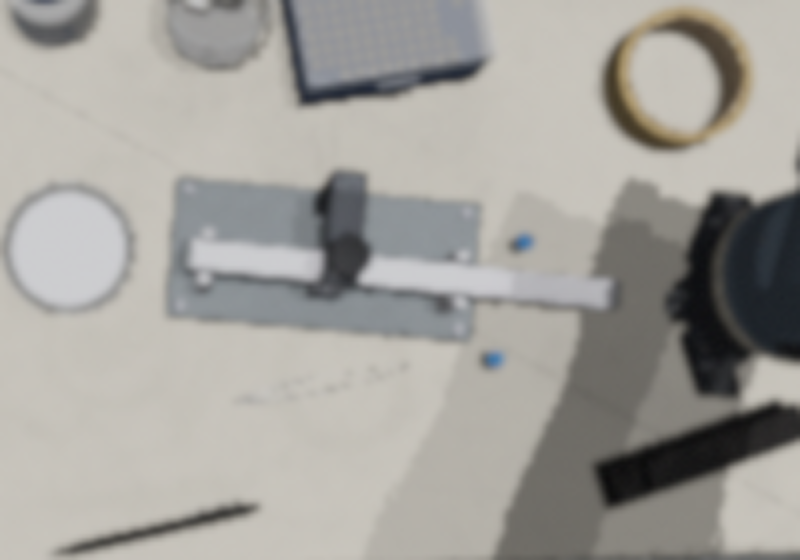

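The views are clear: the finger is behind the beam end, with the end at scene crop (675,430) and the fingertip at (750,470), and the vials are untouched. Next is a slow approach to contact.

```bash
python3 - <<'E'
from h import *
F=np.array([env.current_ft_force() for _ in range(10)]);print(F.mean(0).round(2),F.std(0).round(2))
env.movel(W(-203,64),v=60)
r=env.movel(W(-184,64),v=12,stop_force=1.8);y=loc(env.current_ee_pos())
print(r,y,env.current_t(),env.current_ft_force())
for n in("top","scene"): print(n,beamfit(imaging.grab_frame(n),S))
E
```

```text
[-1.1   0.26  0.1 ] [0. 0. 0.]
True (np.float64(-195.23734579171395), np.float64(-0.2601160641997804), np.float64(63.71130323634852)) 7.0417 [-0.43928981 -0.67198073  0.94895743]
top (np.float64(0.07880370942428733), np.float64(87.9723930449456), np.float64(-183.23913018544343), np.float64(96.53499774073767), 365, np.float64(1.1628678180610024))
scene (np.float64(0.07948319472425092), np.float64(87.12737407825378), np.float64(-188.12550836519674), np.float64(92.87804891103212), 411, np.float64(0.7311728852152442))
```

```bash
cat > push.py <<'E'
from h import *
import sys
def step(t,back=4,wait=0.5):
    r=env.movel(W(t,64),v=12,stop_force=15);F=env.current_ft_force()
    e=loc(env.current_ee_pos())
    env.movel(W(t-back,64),v=40);env.dwell(wait)
    s=beamfit(imaging.grab_frame("scene"),S);u=beamfit(imaging.grab_frame("top"),S)
    print(f"t={env.current_t():.1f} targ {t:.1f} ee {e[0]:.2f} stop {r} F {np.round(F,1)} scene {s[0]:.4f} y {s[2]:.0f}..{s[3]:.0f} top {u[0]:.4f} y {u[2]:.0f}..{u[3]:.0f}",flush=True)
    return s[0],u[0],r
E
python3 - <<'E'
from push import *
t=-189.
for i in range(3):
    a,b,r=step(t)
    if r or a<.068: break
    t+=3.5
E
```

```text
t=8.7 targ -189.0 ee -188.86 stop False F [-0.5 -1.9 -0.5] scene 0.0815 y -186..99 top 0.0777 y -181..102
t=10.3 targ -185.5 ee -185.58 stop False F [-0.7 -4.2  1.6] scene 0.0820 y -199..103 top 0.0792 y -177..106
t=11.9 targ -182.0 ee -182.08 stop False F [-0.3 -3.3  0.3] scene 0.0797 y -197..107 top 0.0791 y -173..109
```

```bash
python3 - <<'E'
from push import *
t=-178.5
for i in range(16):
    a,b,r=step(t)
    if r or a<.068 or b<.066: break
    t+=3.5
env.dwell(.8)
for n in("top","scene"): print(n,beamfit(imaging.grab_frame(n),S))
E
```

```text
t=13.6 targ -178.5 ee -178.56 stop False F [-0.6 -4.1  1.5] scene 0.0796 y -193..110 top 0.0777 y -163..112
t=15.2 targ -175.0 ee -175.06 stop False F [-1.1 -3.8  1.6] scene 0.0804 y -191..112 top 0.0805 y -165..116
t=16.8 targ -171.5 ee -171.57 stop False F [-0.5 -3.1  2.7] scene 0.0812 y -189..117 top 0.0786 y -161..120
t=18.4 targ -168.0 ee -168.07 stop False F [-0.4 -3.7  2.4] scene 0.0813 y -185..119 top 0.0785 y -161..122
t=20.1 targ -164.5 ee -164.56 stop False F [ 0.  -3.9  2.2] scene 0.0813 y -182..124 top 0.0801 y -158..127
t=21.7 targ -161.0 ee -161.09 stop False F [-0.7 -4.2  1.8] scene 0.0810 y -178..128 top 0.0778 y -154..129
t=23.3 targ -157.5 ee -157.55 stop False F [-0.2 -4.2  2.2] scene 0.0828 y -175..131 top 0.0800 y -150..134
t=24.9 targ -154.0 ee -154.09 stop False F [-0.4 -3.6  1.2] scene 0.0817 y -171..135 top 0.0779 y -147..137
t=26.6 targ -150.5 ee -150.57 stop False F [-0.3 -4.3  2.6] scene 0.0828 y -168..138 top 0.0803 y -144..141
t=28.2 targ -147.0 ee -147.08 stop False F [-0.5 -4.6  1.2] scene 0.0826 y -164..141 top 0.0808 y -139..144
t=29.8 targ -143.5 ee -143.55 stop False F [-0.4 -2.9  1.3] scene 0.0798 y -161..146 top 0.0790 y -136..148
t=31.4 targ -140.0 ee -140.06 stop False F [-0.5 -3.3  0.5] scene 0.0151 y -157..148 top 0.0139 y -127..152
top (np.float64(0.014268196766226668), np.float64(87.74953305626624), np.float64(-131.8313969978262), np.float64(151.7391079402953), 393, np.float64(1.0622238299137337))
scene (np.float64(0.015185137513315204), np.float64(86.96340536191008), np.float64(-157.0883697228992), np.float64(149.1312052590021), 419, np.float64(0.9004508095448216))
```

Balanced, with the rocker leaning 0.015 towards -y, so the centre of mass is slightly short of the middle. One fine nudge of 2 mm will centre it.

```bash
python3 - <<'E'
from push import *
step(-138.0,back=6,wait=1.2)
g=imaging.grab_frame("scene");print(beamfit(g,S));save("scene3.png",g["color"],(230,170,430,310),4)
E
```

```text
t=34.6 targ -138.0 ee -138.00 stop False F [ 0.1 -1.4  0.8] scene -0.0033 y -157..151 top -0.0021 y -126..154
(np.float64(-0.003484753050635749), np.float64(86.83427526915008), np.float64(-157.4169449401675), np.float64(150.98370569000255), 433, np.float64(0.9332953246186548))
```

View pics/scene3.png

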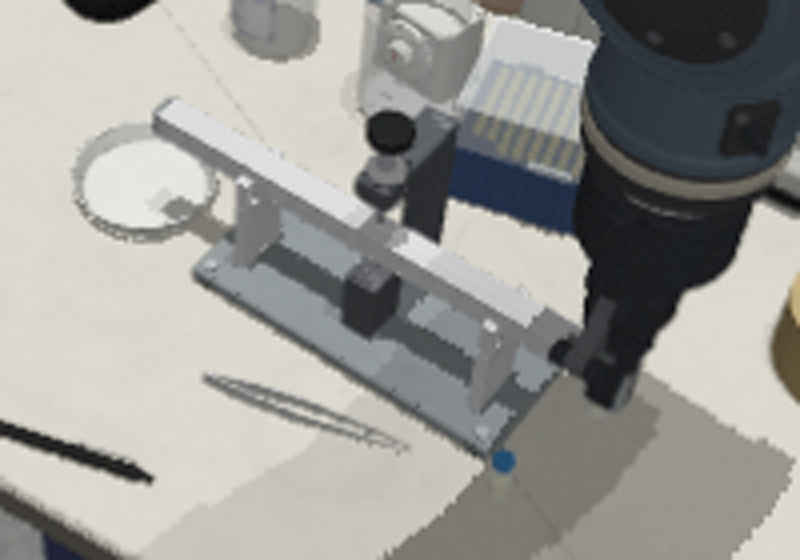

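The beam is level (slope about -0.003), with its ends clear of the fingers. Next I back off, go over the cap and press.

```bash
python3 - <<'E'
from push import *
env.movel(W(-190,66),v=80)
env.movel(W(-190,215),v=150)
env.movel(W(0,215),v=120)
env.movel(W(0,176),v=60);env.dwell(.2)
u=beamfit(imaging.grab_frame("scene"),S);print(u)
b=np.array(env.current_ft_force());print(b,env.current_ee_pos(),env.current_t())
if u is not None and abs(u[0])<.015:
    for z in (168,165,162,160,158,157,156,155):
        r=env.movel(W(0,z),v=10,stop_force=6);F=np.array(env.current_ft_force())-b
        print(z,env.current_ee_pos()[2].round(2),F.round(2),r,round(env.current_t(),1))
        if r or F[2]>4.6: break
    env.dwell(.2);g=imaging.grab_frame("scene");print(beamfit(g,S),np.array(env.current_ft_force())-b,env.current_ee_pos());save("press.png",g["color"],(230,170,430,310),4)
E
```

```text
(np.float64(-0.0018709449793904405), np.float64(86.87880421678129), np.float64(-128.3689169477433), np.float64(150.64094775181985), 467, np.float64(0.9656889835401898))
[-0.01229107 -0.46177974 -0.15634082] [532.46703537  42.52715143 176.2668002 ] 39.275
168 168.05 [-0.01  1.02  0.48] False 40.2
165 165.1 [1.53 0.43 2.44] False 40.7
162 162.02 [1.89 0.89 2.61] False 41.1
160 159.97 [0.69 0.37 2.01] False 41.5
158 158.03 [1.26 0.8  3.85] False 41.8
157 157.01 [0.79 0.72 3.75] False 42.1
156 156.01 [ 1.11 -0.27  3.9 ] False 42.3
155 155.0 [1.41 0.05 5.09] False 42.6
(np.float64(-0.0021609809765608676), np.float64(86.67523629574261), np.float64(-128.7727028210856), np.float64(150.39357123808915), 457, np.float64(0.961784963807446)) [1.12980697 0.88324748 4.99307231] [532.33016978  42.49964731 155.04467842]
```

View pics/press.png

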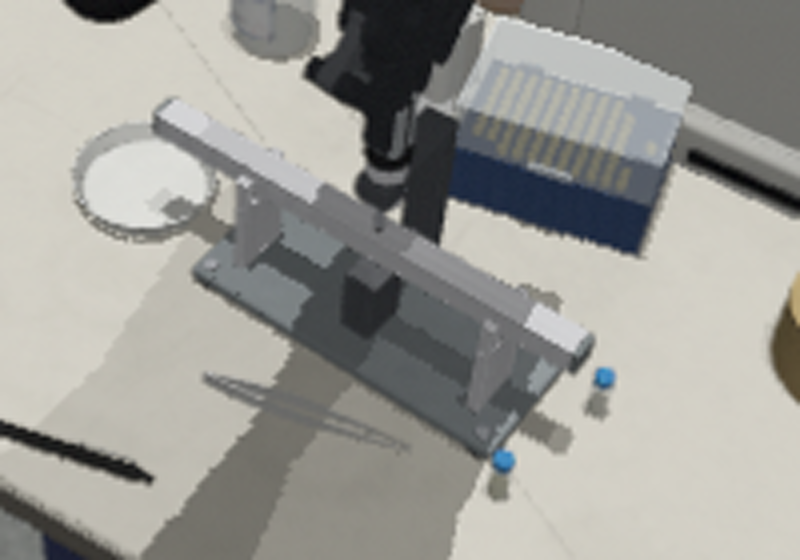

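The picture shows the cap pressed down, the rod tip on the beam at crop (380,222), and the beam level. Force is about 5 N at 12 mm of travel. Now I release straight up and check.

```bash
python3 - <<'E'
from push import *
env.movel(W(0,172),v=15);env.movel(W(0,230),v=80)
env.movel(W(-200,260),v=130)
env.dwell(1.5)
for n in("top","scene"):
    f=imaging.grab_frame(n);c=cloud(f);z=c[...,2]
    m=(z>150)&(z<180)&(abs(c[...,0]-532)<20)&(abs(c[...,1]-42)<20)
    print(n,beamfit(f,S),"cap z",np.median(z[m]),m.sum());save(n+"4.png",f["color"],(230,170,430,310) if n=="scene" else (230,130,430,270),4)
print(env.current_t(),env.current_ft_force())
E
```

```text
top (np.float64(-0.0023662146317619173), np.float64(88.09876806436755), np.float64(-125.83765488493829), np.float64(154.43837285026882), 379, np.float64(1.0685153450580245)) cap z 166.60024816593628 101
scene (np.float64(-0.00044769958396271474), np.float64(86.74645255362837), np.float64(-128.2709375573404), np.float64(150.28996830814793), 462, np.float64(0.8900168540667721)) cap z 165.74021527990908 121
48.2917 [ 0.61232706 -0.27035268  0.09116334]
```

View pics/scene4.png

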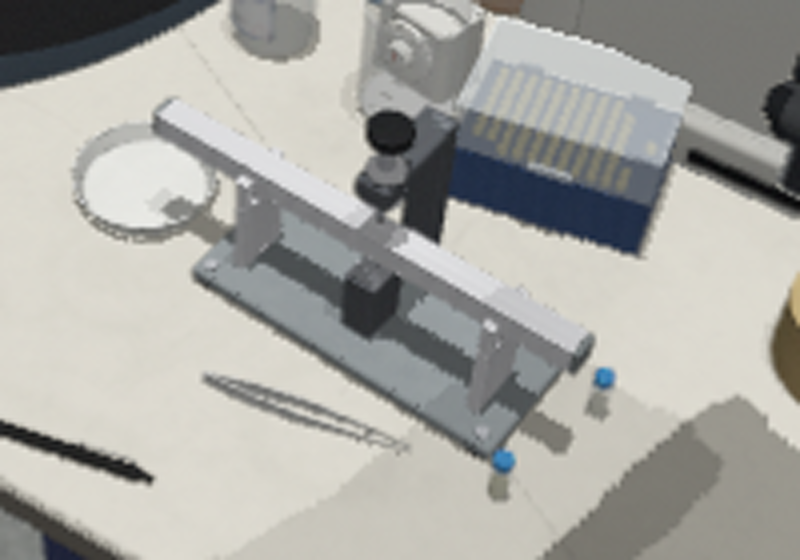

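The beam is level and clear of both forks, the cap is back up at (390,130), and the dish and vials are unmoved. The robot is off everything, so I'm handing in.

```bash
python3 -c "
from station import hand_in
print(hand_in())"
```

```text
the job is handed in; nothing more can be done
None
```

I balanced the beam, marked it, and handed the job in at about 48 s of the 72 s allowed.

- **Sliding:** I pushed the beam towards +y from its -y end in 3.5 mm steps, backing off after each one to read the tilt. It came off the fork leaning 0.015 rad, so I added one 2 mm nudge to centre it. Pushing forces stayed under about 5 N.
- **Marking:** With the beam level, I pressed the marker cap down 12 mm at about 5 N. The picture showed the tip on the beam, which stayed level. I then released straight up.
- **Last checks, robot clear of everything:** The beam slope was -0.002 rad from the top camera and -0.0004 rad from the scene camera. The cap was back up, reading 166 to 167 mm. In the pictures, the dish and vials looked to be where they started.

No check failed. The two cameras disagreed by about 1 to 4 mm on positions and by about 0.002 rad on the final slope. I could not see the mark itself; that the tip bore on the beam rests on the 12 mm travel, the force and the picture.

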